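Hold back the belt tensioner of an open orbital shaker

ROBOT

A 6-joint arm with a two-finger parallel gripper is mounted at the origin on the work surface. World frame = base frame: x ahead of the robot, y to its left, z up, the work surface at z = 0. Lengths are in m, angles in rad, forces in N, time in s.
With the tool pointing down it reaches from about 0.35 to 0.85 m from the base axis. Payload 8.1 kg.
Tool frame: the origin (TCP) lies midway between the tips of the shut fingers; the grasp point (between the pads) lies robot.grasp_offset behind it (robot.grasp_offset is the distance from the TCP to the grasp point, in m); z points along the fingers, y is the direction in which the jaws open and shut (so a half turn about z gives the same grasp; the last joint's range is limited). The gripper opens to 93 mm and grips with 3 to 60 N. Pads are 15 mm wide; open, the fingers measure 128 mm over their backs; the gripper's body (75 mm by 188 mm) begins 65 mm behind the grasp point.
Start: joints at [-0.085, 0.13, 1.488, -0, 1.523, -0.085], TCP at [0.6, 0, 0.219] pointing down, gripper open.
Joint ranges: [-2.96, 2.96], [-0.89, 2.26], [0.02, 2.5], [-1.34, 4.48], [0, 2.73], [-2.66, 2.66]. Speed limits (rad/s): [2.39, 2.39, 2.79, 3.14, 3.14, 3.14].

INTERFACE

Orientations are given as a rotation vector (axis times angle).
In Python, from plant import robot gives the robot as it stands.
- The arm moves only by the shell command python3 -m handwheel 'ROWS' [OPENING] [FORCE]. ROWS is text: rows parted by semicolons, each of 6 numbers parted by spaces: the shift along the world's x, y, z each as a share of 0.3 m, from -1 to 1, then the turn, a rotation vector about the world's x, y, z each as a share of 45 degrees, from -1 to 1. A call has 1 to 5 rows; each row is the pose to reach, as a shift and turn from the pose commanded when the call began; what a row does not reach only later rows make up. A row lasts 1/10 s, in which the tool goes at most 50 mm and 8.59 degrees, less where a joint would pass 70% of its speed; a pose out of reach is approached as far as the arm can. A call with a number of a shift or a turn outside -1 to 1 is refused whole. A call with a gripper value outside its range is refused whole. OPENING is the closure, from -1 (fully open) to 1 (shut), set as the call begins (- or left out, the last holds). The fingers move at their own pace and stop on an object; FORCE is the grip in N (left out, the last holds). Time passes only in rows, so rows that repeat a pose let the fingers close. It gives the time, the measured TCP pose, the force and the opening at its end, in the units of the state.
- robot.read_state(): the state, without advancing time (a new reading comes with each control period).
- robot.read_camera(name): name is "scene" or "side" or "wrist"; returns (picture, depth): 480x640x3 uint8, red, green, blue; 480x640 float32, m along the optical axis (not along the pixel's ray), 0 where there is no reading.
- robot.camera_model(name): a dict with "camera_matrix" (3x3 intrinsics, pixels), "pose" (4x4, takes a point from camera to world coordinates); the wrist camera has in their place "tool_from_camera" (4x4, takes a point from camera to tool coordinates, whose origin is the TCP and whose axes are the flange's). Camera axes: x right, y down, z forward; pixel columns grow to the right and rows downward; lengths in m; the calibration is good to about 2 mm. A picture is of the moment at which its call begins: read the wrist's pose just before it. camera_model takes no time and is no camera call.
- robot.close_job(): hands the job in, once; it reports no verdict.
Trained networks look in the newest picture that a camera, given by its name, has taken for a name from the list of things; names that differ only in an ending like _2 or _b are one class to them, and where a whole thing is asked for, a point or a joint stands for the part that bears it (a point fixed in the world has none). Each returns a list of dicts, best first, with "conf" (0 to 1); they miss things now and then, are a little off and sometimes report something else, mostly with a low value. They report only what shows in the picture. A call takes as long as a camera call.
- robot.look_for(camera, query): "rect" ([centre column, centre row, width, height] in pixels, round what is visible of it).
- robot.silhouettes(camera, query): "pixels" (480x640 bool, what is visible of it) and "rect" ([centre column, centre row, width, height] in pixels, round what is visible of it).
- robot.tip_of(camera, query): "at" ([row, column] in pixels: a listed point, or the origin of a listed thing).
The state is a dict: "t": time; "q": joint angles; "dq": joint speeds; "joint_torque": joint torques, N m; "tool_pos": TCP position; "orientation": TCP orientation; "force": force on the tool from outside, world axes, zero at the start; "wrist_torque": the same for the moment, N m; "opening": finger opening in m.
Only numpy, scipy, OpenCV 4.12 (cv2) and the standard library are available. Lean on these libraries where they do the work, as an engineer would, in place of code of your own. Each camera call takes 0.05 s, during which the arm holds its last target.

TASK

The orbital shaker on the bench needs a new drive belt: lift the grey belt guard, which has a handle on top, off its rails against its two sprung side catches and stand it upright in the middle of the black rubber mat. Then push the sprung tensioner arm back (it has a turned-up thumb tab at its free end), past the click of its ratchet pawl and on until it is close to its back stop, and finish while still holding it there against its spring, so that a colleague can slip the belt on. Leave all the other things where they are.

Things in the scene. Friction and masses are not known exactly. Their poses are not given: they have to be found in the camera images.
- shaker: Orbital shaker, platform off, fixed: cream casing 372 x 292 mm. Origin under its centre, x from front panel to back, y to its left. Metal deck 70 mm above the bench, rim to 86 mm, four corner posts to 171 mm. Large driven pulley (140 mm, hub stub to 145 mm) at the back, small motor pulley (36 mm) in front, tensioner arm and pawl between; no belt on.
- guard: Belt guard over motor pulley and tensioner: grey hood, open below, 166 (x) x 140 (y) x 65 mm, 0.27 to 0.53 kg; origin under its centre, axes as the shaker's. Sits on the deck over 14 mm rails (2 mm play), held by a sprung roller catch at its left and right. Lifting takes some 9 N beyond its weight over 6 mm, is free of the catches after 15 mm, clears all after 70 mm.
- guard_handle (a point): Centre of the handle on top of the guard: straight flat-sided bar along the guard's y, 90 mm long, 10 mm wide, 10 mm high, on a leg at each end, 22 mm free under it; 92 mm above the guard's lower edge. Axes as the guard's.
- mat: Black rubber mat, 240 (x) x 200 (y) x 3 mm, fixed flat on the bench beside the shaker (left or right of it); origin under its centre.
- tension_pivot (a point): Point on the tensioner arm's upright pivot axis, 60 mm above the deck. x points along the arm to its tab and turns with it, z up.
- thumb_tab (a point): Middle of the upper edge of the thumb tab, on the arm's free end 120 mm from the pivot axis, 60 mm above the deck. Upright steel plate, 30 mm along the arm, 8 mm thick, 34 mm high up to here from the flat arm (its top 31 mm above the deck). Axes as tension_pivot's: y, square to its face, is the way to push. Free space of 35 mm on both faces above the arm.
- tension_arm: The tensioner arm with its idler roller (32 mm) and thumb tab: flat dark steel arm 20 mm wide, level over the deck; origin on its pivot axis at deck height, x along the arm.
- tensioner (a joint): Turn of the arm about its pivot, rad: 0 at rest, sprung in between the pulleys; grows as it is pushed back, counter-clockwise from above, to the shaker's left; stop at 0.64. Push at the tab: 4 N at first, 6 to 9 N as the pawl rides up its tooth, 9 to 10 N near the stop. The pawl clicks at 0.41; let go after that, the arm falls back to 0.41 and rests on it.
- flask: Bystander: conical glass flask, 74 mm base, 108 mm high, standing near the mat's near edge; origin under its centre.
- beaker: Bystander: glass beaker, 60 mm across, 78 mm high, standing near the mat's far edge; origin under its centre.
- wrench: Bystander: flat steel wrench, 130 mm long, lying on the shaker's deck along its right-hand edge; origin under its middle.
- screwdriver: Bystander: screwdriver, 190 mm long, handle 26 mm thick, lying on the bench in front of the shaker; origin under its middle.
- multimeter: Bystander: grey hand-held meter, 160 x 78 x 42 mm, lying on the bench; origin under its centre.
- screw_dish: Bystander: round steel dish with screws, 120 mm across, 38 mm high; origin under its centre.
- wash_bottle: Bystander: white plastic bottle, 64 mm across, 160 mm high, standing right of the work; origin under its centre.
- grease_jar: Bystander: small amber jar, 56 mm across, 55 mm high; origin under its centre.

How it is judged:
By the outcome, as a careful person would: the job done as asked, in the order asked, and still so for the second after the job is handed in, while the arm keeps its last pose, push and grip.
It also fails if it takes over 56 s, if anything falls off the work surface, if the arm or the gripper's body presses on something with over 40 N, if the wrist force passes 120 N, or if a joint passes its speed limit or range.

## Working session

There is one attempt and no reset: what is moved stays moved. The work goes in short steps, Python scripts to look and compute and a shell command to move; the robot and the scene stay as the last step left them, time stands still between calls to the robot, and variables do not carry over. Pictures are saved under pics/ and viewed, and the job is handed in when it is done.

```bash
ls; mkdir -p pics
cat > h.py <<'E'
from plant import robot
import numpy as np, cv2
from scipy.spatial.transform import Rotation as R
def cam(name):
    s=robot.read_state(); img,d=robot.read_camera(name); m=robot.camera_model(name)
    K=np.array(m['camera_matrix'])
    if 'pose' in m: P=np.array(m['pose'])
    else:
        T=np.eye(4);T[:3,:3]=R.from_rotvec(s['orientation']).as_matrix();T[:3,3]=s['tool_pos']
        P=T@np.array(m['tool_from_camera'])
    return img,d,K,P
def px2w(u,v,z,K,P):
    c=np.array([(u-K[0,2])/K[0,0]*z,(v-K[1,2])/K[1,1]*z,z,1.0]); return (P@c)[:3]
def cloud(d,K,P):
    v,u=np.mgrid[:480,:640]; c=np.stack([(u-K[0,2])/K[0,0]*d,(v-K[1,2])/K[1,1]*d,d,np.ones_like(d)],-1)
    return (c@P.T)[...,:3]
def w2px(p,K,P):
    c=np.linalg.inv(P)@np.append(p,1); return K[0,0]*c[0]/c[2]+K[0,2],K[1,1]*c[1]/c[2]+K[1,2]
def ray(u,v,K,P):
    d=P[:3,:3]@np.array([(u-K[0,2])/K[0,0],(v-K[1,2])/K[1,1],1]); return P[:3,3],d/np.linalg.norm(d)
def tri(rs):
    A=np.zeros((3,3));b=np.zeros(3)
    for o,d in rs:
        M=np.eye(3)-np.outer(d,d);A+=M;b+=M@o
    p=np.linalg.solve(A,b); return p,[np.linalg.norm((np.eye(3)-np.outer(d,d))@(p-o)) for o,d in rs]
def save(img,n): cv2.imwrite('pics/'+n+'.png',img[...,::-1])
E
python3 - <<'E'
from h import *
print(robot.grasp_offset, robot.read_state())
for n in ['scene','side','wrist']:
    img,d,K,P=cam(n); save(img,n+'0'); np.savez('c_%s0.npz'%n,img=img,d=d,K=K,P=P)
    print(n,K[0,0],P.round(3).tolist())
    for q in ['guard','guard_handle','mat','shaker','thumb_tab','tension_pivot','flask','beaker','wash_bottle','multimeter','screw_dish','grease_jar','wrench','screwdriver']:
        try:
            r=robot.tip_of(n,q)
            for x in r[:2]:
                v,u=x['at']; vi,ui=int(round(v)),int(round(u)); z=d[min(max(vi,0),479),min(max(ui,0),639)]
                print(n,q,round(x['conf'],2),np.round([u,v],1),px2w(u,v,z,K,P).round(3))
        except Exception as e: print(n,q,e)
E
```

```text
pics
0.0188 {'t': 0.0, 'q': array([-8.54103179e-02,  1.31162563e-01,  1.48929367e+00,  1.39128706e-06,
        1.52298398e+00, -8.53906947e-02]), 'dq': array([-0.00054818, -0.00029872,  0.00035592,  0.00054685,  0.00059022,
       -0.00011659]), 'joint_torque': array([-1.61290725e-03, -5.59853125e+01, -4.91755986e+01,  7.67333270e-02,
        3.59135563e-02, -2.97389461e-04]), 'tool_pos': array([5.99426678e-01, 6.57650658e-05, 2.17578707e-01]), 'orientation': array([-2.22046309e+00, -2.22041937e+00,  1.86709716e-03]), 'force': array([-6.03150956e-01, -2.07861233e-01,  3.17200114e-04]), 'wrist_torque': array([0.01135972, 0.02643217, 0.02355756]), 'opening': 0.0928238849948215}
scene 451.8762270231955 [[-0.159, 0.858, -0.489, 1.293], [0.987, 0.132, -0.09, 0.128], [-0.012, -0.497, -0.868, 1.433], [0.0, 0.0, 0.0, 1.0]]
scene guard 0.88 [393.4 255.2] [0.573 0.231 0.134]
scene mat 0.83 [242.5 259.5] [ 0.599 -0.291 -0.   ]
scene shaker 0.85 [378.9 270.2] [0.619 0.191 0.103]
scene flask 0.65 [252.5 216. ] [ 0.432 -0.289  0.033]
scene beaker 0.83 [212.3 305.9] [ 0.819 -0.319  0.091]
scene was
[... 826 characters left out ...]
 0.506 -0.523  0.029]
side multimeter 0.64 [400.9 479. ] [0.379 0.527 0.034]
side screw_dish 0.94 [382.8 151.5] [ 0.375 -0.476  0.016]
side screw_dish 0.55 [408.2 354.8] [0.344 0.264 0.017]
side wrench 0.64 [317.1 274.9] [0.563 0.092 0.076]
side screwdriver 0.94 [407.3 353.7] [0.345 0.259 0.012]
wrist 360.2554636789454 [[1.0, -0.001, 0.0, 0.6], [-0.001, -0.958, -0.286, 0.08], [0.001, 0.286, -0.958, 0.385], [0.0, 0.0, 0.0, 1.0]]
wrist mat 0.64 [317.5 422.3] [ 0.596 -0.279  0.004]
wrist shaker 0.59 [288.4   2.6] [0.581 0.155 0.136]
wrist flask 0.84 [178.9 437.4] [ 0.425 -0.278  0.029]
wrist grease_jar 0.67 [178.5 432.6] [ 0.423 -0.275  0.025]
wrist wrench 0.72 [272.7 118.6] [0.561 0.091 0.078]
```

View pics/scene0.png

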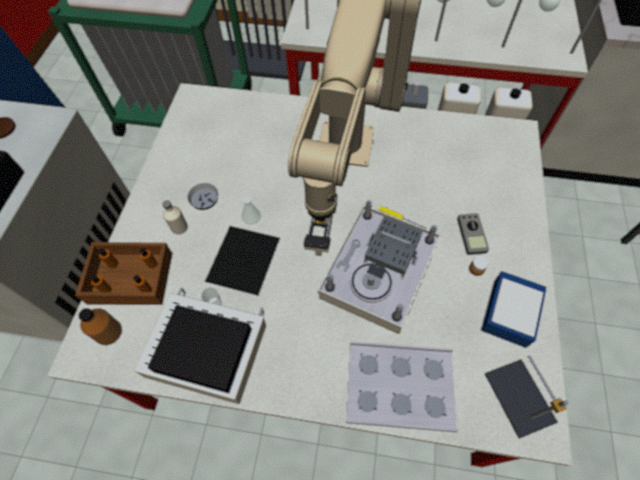

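View pics/side0.png

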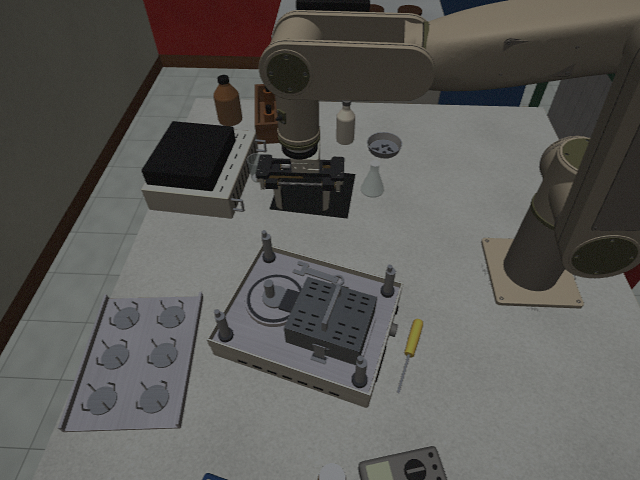

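View pics/wrist0.png

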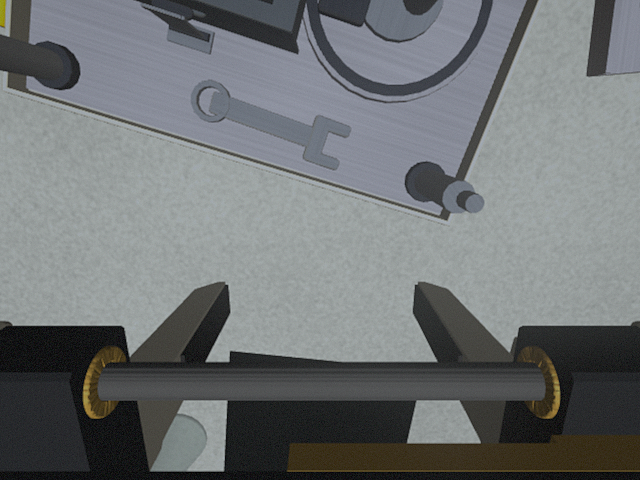

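Run:
```python
from h import *
for n in ['scene','side']:
    f=np.load('c_%s0.npz'%n); C=cloud(f['d'],f['K'],f['P'])
    ok=(f['d']>0)
    def fit(lo,hi,x0,x1,y0,y1,name):
        m=ok&(C[...,2]>lo)&(C[...,2]<hi)&(C[...,0]>x0)&(C[...,0]<x1)&(C[...,1]>y0)&(C[...,1]<y1)
        p=C[m]
        if len(p)<5: print(n,name,len(p));return
        r=cv2.minAreaRect(p[:,:2].astype(np.float32)*1000)
        print(n,name,len(p),np.round(r[0],1),np.round(r[1],1),round(r[2],1),'z',np.round(np.percentile(p[:,2],[5,50,95]),4))
    fit(.15,.18,.44,.63,.14,.32,'handle')
    fit(.125,.145,.40,.68,.1,.38,'guardtop')
    fit(.06,.1,.3,.9,-.05,.5,'deck')
    fit(.145,.185,.3,.9,-.05,.5,'posts')
    m=(f['img'].max(-1)<40)&ok&(abs(C[...,2])<.012)&(C[...,0]>.4)&(C[...,0]<.8)&(C[...,1]>-.45)&(C[...,1]<-.1)
    p=C[m]; r=cv2.minAreaRect(p[:,:2].astype(np.float32)*1000); print(n,'mat',len(p),r, np.median(p[:,2]))
```

```text
scene handle 121 [524.2 226.2] [99.7 17.2] 72.5 z [0.1575 0.1653 0.1698]
scene guardtop 1840 [555.8 206.4] [249.9 258.9] 75.4 z [0.1292 0.1342 0.1394]
scene deck 6236 [619.9 196.3] [538.7 396.8] 3.6 z [0.0646 0.0717 0.0951]
scene posts 295 [576.5 192.9] [255.4 329.2] 73.3 z [0.1474 0.162  0.1716]
scene mat 2901 ((597.6585693359375, -289.7746276855469), (189.3357696533203, 232.92092895507812), 83.59967803955078) 0.002943674338590885
side handle 240 [524.4 231.6] [100.8  10.8] 73.3 z [0.157  0.1665 0.1691]
side guardtop 4392 [554.7 219. ] [243.6 264.1] 77.1 z [0.1316 0.1351 0.1379]
side deck 12714 [621.2 203.3] [538.  396.6] 3.5 z [0.0672 0.0716 0.0944]
side posts 701 [575.2 197.9] [255.1 330.6] 73.3 z [0.1464 0.1611 0.1712]
side mat 2087 ((597.4190063476562, -286.62994384765625), (201.84893798828125, 237.0974884033203), 83.48362731933594) 0.003209089041672386
```

```bash
python3 -m handwheel '-0.05 0.15 0.08 0 0 -0.1; -0.1 0.3 0.16 0 0 -0.2; -0.15 0.46 0.22 0 0 -0.3; -0.2 0.61 0.22 0 0 -0.378; -0.25 0.76 0.22 0 0 -0.378'; python3 -m handwheel '0 0 0 0 0 0; 0 0 0 0 0 0'
python3 - <<'E'
from h import *
img,d,K,P=cam('wrist'); save(img,'wrist1'); np.savez('c_wrist1.npz',img=img,d=d,K=K,P=P)
s=robot.read_state(); print(s['tool_pos'],s['force'],R.from_rotvec(s['orientation']).as_matrix().round(3))
for q in ['guard','guard_handle','shaker','thumb_tab']:
    for x in robot.tip_of('wrist',q)[:2]:
        v,u=x['at']; print(q,x['conf'],u,v,px2w(u,v,d[int(v),int(u)],K,P).round(4))
C=cloud(d,K,P)
m=(C[...,2]>.155)&(C[...,2]<.18)&(C[...,0]>.44)&(C[...,0]<.6)&(C[...,1]>.14)&(C[...,1]<.3)
p=C[m]; print(len(p),cv2.minAreaRect(p[:,:2].astype(np.float32)*1000),np.percentile(p[:,2],[5,50,95]))
E
```

```text
t: 2.75
tool_pos: [0.5261, 0.2259, 0.2863]
orientation: [2.528, 1.864, 0.004]
force: [0.3, -0.3, 0.1]
opening: 0.0933
t: 2.95
tool_pos: [0.5258, 0.2252, 0.2846]
orientation: [2.522, 1.872, -0.0]
force: [0.5, -0.1, 0.2]
opening: 0.0927
[0.52626704 0.22409395 0.28452678] [ 0.40347105 -0.52642048 -0.31652445] [[ 0.291  0.957  0.   ]
 [ 0.957 -0.291 -0.001]
 [-0.     0.    -1.   ]]
guard 0.82 312.2 205.1 [0.5268 0.2515 0.1685]
guard_handle 0.89 315.1 232.5 [0.5223 0.2291 0.168 ]
1491 ((522.64453125, 230.35321044921875), (100.53202819824219, 9.707886695861816), 73.09136199951172) [0.16563374 0.16711186 0.16827301]
```

View pics/wrist1.png

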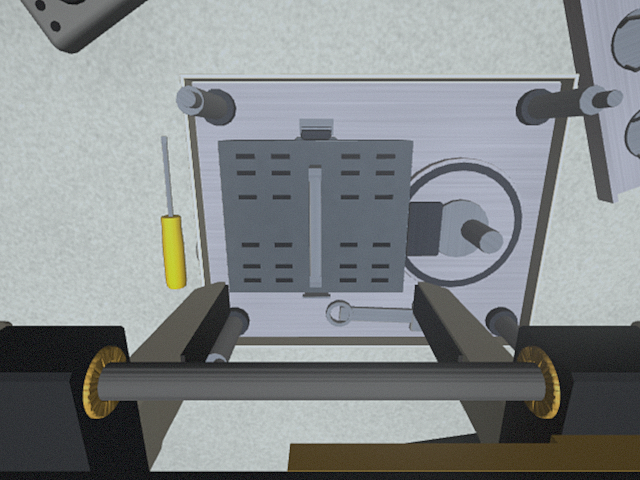

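```bash
python3 -m handwheel '-0.008 0.005 -0.16 0 0 0; -0.008 0.005 -0.3 0 0 0; -0.008 0.005 -0.4 0 0 0; -0.008 0.005 -0.47 0 0 0; -0.008 0.005 -0.47 0 0 0' && python3 -m handwheel '0 0 0 0 0 0; 0 0 0 0 0 0; 0 0 0 0 0 0; 0 0 0 0 0 0; 0 0 0 0 0 0' 1 45
```

```text
t: 3.7
tool_pos: [0.5217, 0.2237, 0.1394]
orientation: [-2.525, -1.865, 0.011]
force: [-1.1, 0.3, -0.1]
opening: 0.093
t: 4.2
tool_pos: [0.5243, 0.2259, 0.1444]
orientation: [2.525, 1.868, 0.002]
force: [-0.4, -1.0, -0.8]
opening: 0.0579
```

```bash
python3 -m handwheel '0 0 0 0 0 0; 0 0 0 0 0 0; 0 0 0 0 0 0; 0 0 0 0 0 0; 0 0 0 0 0 0' && python3 -m handwheel '0 0 0 0 0 0; 0 0 0 0 0 0; 0 0 0 0 0 0'
python3 - <<'E'
from h import *
img,d,K,P=cam('wrist'); save(img,'wrist2');print(robot.read_state()['tool_pos'])
E
```

```text
t: 4.7
tool_pos: [0.5239, 0.2257, 0.1436]
orientation: [-2.526, -1.868, 0.0]
force: [-0.8, 0.2, 0.4]
opening: 0.0181
t: 5.0
tool_pos: [0.5229, 0.226, 0.1435]
orientation: [-2.524, -1.868, 0.002]
force: [-4.5, 1.2, 1.8]
opening: 0.0098
[0.5229532  0.22598096 0.14350085]
```

View pics/wrist2.png

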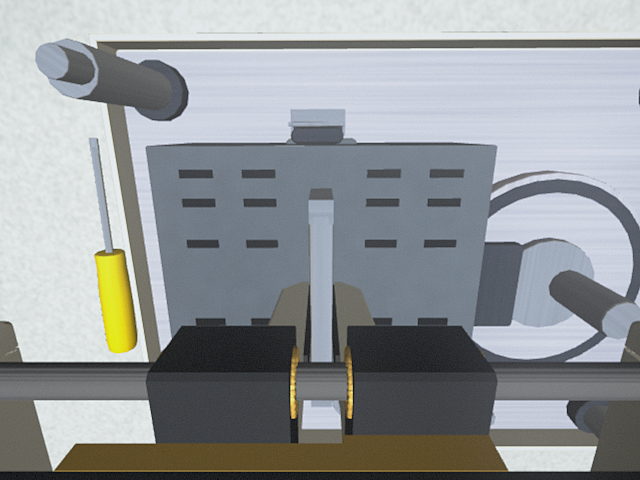

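```bash
python3 -m handwheel '0 0 0.02 0 0 0; 0 0 0.04 0 0 0; 0 0 0.07 0 0 0; 0 0 0.11 0 0 0; 0 0 0.16 0 0 0' && python3 -m handwheel '0 0 0.08 0 0 0; 0 0 0.16 0 0 0; 0 0 0.24 0 0 0; 0 0 0.32 0 0 0; 0 0 0.32 0 0 0'
python3 - <<'E'
from h import *
img,d,K,P=cam('wrist'); save(img,'wrist3');np.savez('c_wrist3.npz',img=img,d=d,K=K,P=P)
img,d,K,P=cam('side'); save(img,'side3')
s=robot.read_state();print(s['tool_pos'],s['force'],s['wrist_torque'],s['opening'])
E
```

```text
t: 5.55
tool_pos: [0.524, 0.2256, 0.1929]
orientation: [2.525, 1.868, 0.0]
force: [-1.2, -1.2, -3.2]
opening: 0.0094
t: 6.05
tool_pos: [0.526, 0.2263, 0.2936]
orientation: [2.523, 1.867, 0.013]
force: [1.7, 0.5, -3.0]
opening: 0.0094
[0.52436787 0.22576501 0.28849123] [-0.03811329 -0.43458037 -4.59947537] [-0.02388201 -0.03071666  0.01038279] 0.009508236101452303
```

View pics/side3.png

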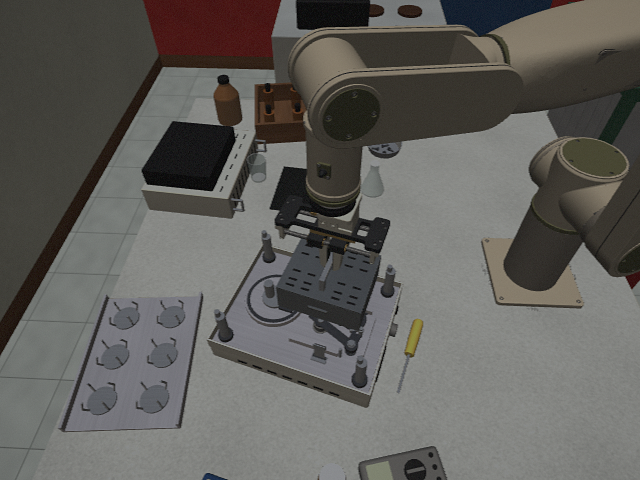

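View pics/wrist3.png

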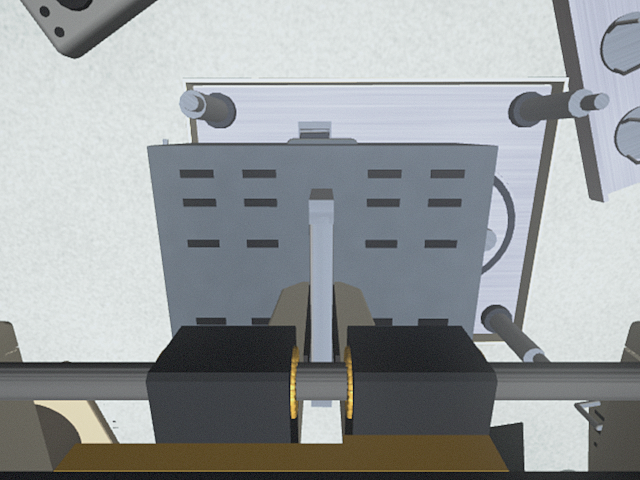

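```bash
python3 -m handwheel '0.01 -0.08 0 0 0 0.05; 0.04 -0.23 0 0 0 0.1; 0.06 -0.38 0 0 0 0.15; 0.09 -0.53 0 0 0 0.2; 0.12 -0.68 0 0 0 0.233' && python3 -m handwheel '0.02 -0.15 0 0 0 0; 0.05 -0.3 0 0 0 0; 0.08 -0.45 0 0 0 0; 0.1 -0.6 0 0 0 0; 0.12 -0.75 0 0 0 0' && python3 -m handwheel '0 -0.12 0 0 0 0; 0.007 -0.22 0 0 0 0; 0.007 -0.295 0 0 0 0; 0.007 -0.295 0 0 0 0; 0.007 -0.295 0 0 0 0'
python3 - <<'E'
from h import *
for n in ['side','scene','wrist']:
    img,d,K,P=cam(n); save(img,n+'4'); np.savez('c_%s4.npz'%n,img=img,d=d,K=K,P=P)
s=robot.read_state();print(s['t'],s['tool_pos'],s['force'],R.from_rotvec(s['orientation']).as_matrix().round(3))
E
```

```text
t: 6.65
tool_pos: [0.5591, 0.0201, 0.2855]
orientation: [-2.341, -2.092, 0.003]
force: [1.5, 0.4, -3.8]
opening: 0.0091
t: 7.15
tool_pos: [0.5951, -0.2049, 0.2852]
orientation: [-2.342, -2.089, 0.002]
force: [0.7, 0.0, -3.7]
opening: 0.0091
t: 7.65
tool_pos: [0.5972, -0.2917, 0.2853]
orientation: [-2.343, -2.088, 0.001]
force: [-0.1, -0.1, -3.9]
opening: 0.0093
7.8 [ 0.59795384 -0.29060064  0.28692821] [-0.07501243  0.0058577  -4.03996922] [[ 0.113  0.994 -0.001]
 [ 0.994 -0.113  0.001]
 [ 0.001 -0.001 -1.   ]]
```

View pics/side4.png

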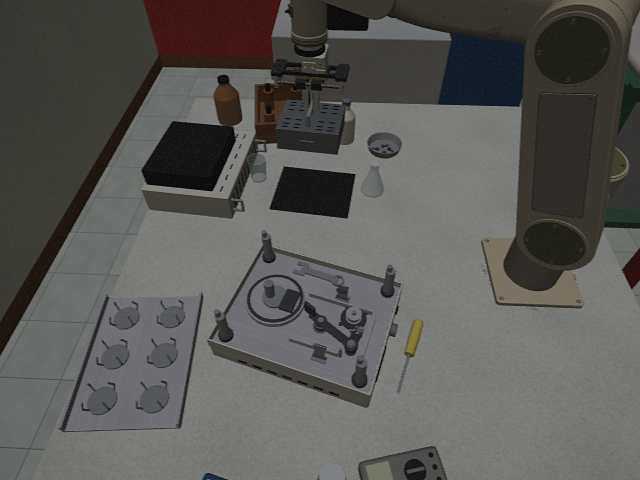

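View pics/wrist4.png

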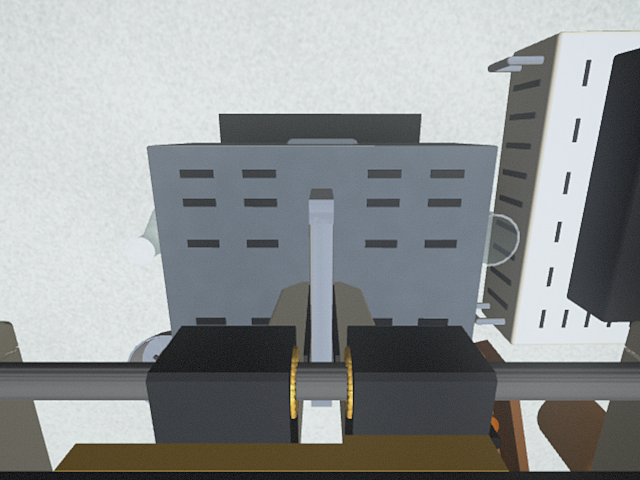

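View pics/scene4.png

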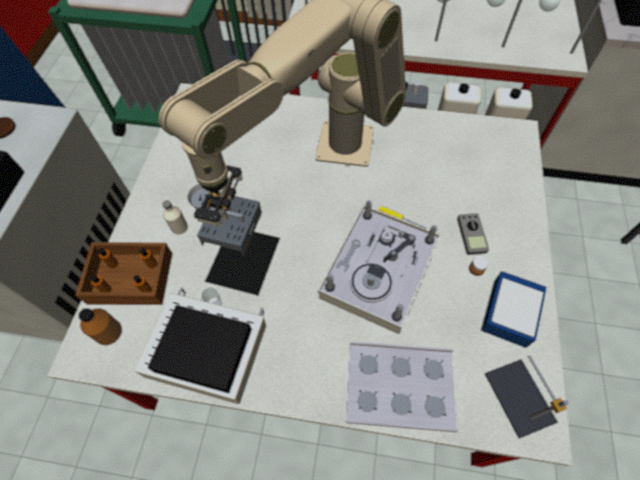

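Run:
```python
from h import *
f=np.load('c_side4.npz'); C=cloud(f['d'],f['K'],f['P'])
m=(f['img'].max(-1)<40)&(f['d']>0)&(abs(C[...,2])<.015)&(C[...,0]>.4)&(C[...,0]<.8)&(C[...,1]>-.45)&(C[...,1]<-.1)
p=C[m]; print(cv2.minAreaRect(p[:,:2].astype(np.float32)*1000),np.median(p[:,2]), p.mean(0))
f=np.load('c_wrist4.npz'); C=cloud(f['d'],f['K'],f['P'])
d=f['d'];m=(d>0)&(C[...,2]>.26)&(C[...,2]<.29); v,u=np.where(m); k=v<330
p=C[m][k]; print('guardtop', cv2.minAreaRect(p[:,:2].astype(np.float32)*1000),np.median(p[:,2]),p.max(0))
ok=(d>0)&(C[...,2]>.05)&(C[...,2]<.2)&(C[...,0]>.7); p=C[ok];print(p.min(0),p.max(0),np.percentile(p,1,axis=0))
```

```text
((597.646484375, -286.59600830078125), (206.00485229492188, 237.0693817138672), 83.6292953491211) 0.003221427767375884 [ 0.59675522 -0.28144686  0.00324641]
guardtop ((601.6658325195312, -265.3102111816406), (97.47685241699219, 166.90911865234375), 83.49698638916016) 0.2782627062371918 [ 0.6899649  -0.20756063  0.2899936 ]
[ 0.76330562 -0.70136805  0.05000374] [ 0.94777816 -0.14901675  0.15153904] [ 0.78191193 -0.6566094   0.05215877]
```

```bash
python3 -m handwheel '0 0 -0.12 0 0 0; 0 0 -0.27 0 0 0; 0 0 -0.42 0 0 0; 0 0 -0.55 0 0 0; 0 0 -0.65 0 0 0' && python3 -m handwheel '0 0 -0.01 0 0 0; 0 0 -0.02 0 0 0; 0 0 -0.03 0 0 0; 0 0 -0.036 0 0 0; 0 0 -0.036 0 0 0'
```

```text
t: 8.3
tool_pos: [0.5969, -0.2897, 0.0894]
orientation: [-2.34, -2.091, 0.001]
force: [0.4, -0.8, -3.3]
opening: 0.0095
t: 8.8
tool_pos: [0.5989, -0.2923, 0.0835]
orientation: [2.342, 2.09, 0.001]
force: [0.1, 0.5, -3.0]
opening: 0.009
```

```bash
python3 -m handwheel '0 0 -0.007 0 0 0; 0 0 -0.01 0 0 0; 0 0 -0.01 0 0 0' ; python3 -m handwheel '0 0 -0.004 0 0 0; 0 0 -0.004 0 0 0'
```

```text
t: 9.1
tool_pos: [0.5979, -0.2918, 0.0787]
orientation: [-2.344, -2.091, 0.0]
force: [-0.1, -0.7, -3.9]
opening: 0.0096
t: 9.3
tool_pos: [0.5979, -0.2917, 0.0774]
orientation: [-2.344, -2.091, 0.0]
force: [-0.5, 0.4, -4.4]
opening: 0.0095
```

```bash
python3 -m handwheel '0 0 -0.004 0 0 0; 0 0 -0.004 0 0 0' ; python3 -m handwheel '0 0 -0.004 0 0 0; 0 0 -0.004 0 0 0'; python3 -m handwheel '0 0 -0.004 0 0 0; 0 0 -0.004 0 0 0'
```

```text
t: 9.5
tool_pos: [0.5982, -0.2919, 0.0766]
orientation: [2.344, 2.091, 0.0]
force: [0.4, 0.4, -2.2]
opening: 0.0093
t: 9.7
tool_pos: [0.5983, -0.292, 0.0765]
orientation: [2.344, 2.091, 0.0]
force: [-3.3, 1.0, 5.1]
opening: 0.0096
t: 9.9
tool_pos: [0.5983, -0.292, 0.0765]
orientation: [2.343, 2.091, 0.0]
force: [-6.8, 3.6, 12.7]
opening: 0.0095
```

Touching the mat (z stops at 0.0765, force turned up). Back off a touch and release.

```bash
python3 -m handwheel '0 0 0.006 0 0 0; 0 0 0.006 0 0 0'; python3 -m handwheel '0 0 0 0 0 0; 0 0 0 0 0 0; 0 0 0 0 0 0' -0.1; python3 -m handwheel '0 0 0 0 0 0; 0 0 0 0 0 0; 0 0 0 0 0 0' -0.1
python3 - <<'E'
from h import *
img,d,K,P=cam('side'); save(img,'side5'); np.savez('c_side5.npz',img=img,d=d,K=K,P=P)
print([(x['conf'],x['at']) for x in robot.tip_of('side','thumb_tab')],[(x['conf'],x['at']) for x in robot.tip_of('side','tension_pivot')])
img,d,K,P=cam('scene'); save(img,'scene5'); np.savez('c_scene5.npz',img=img,d=d,K=K,P=P)
print([(x['conf'],x['at']) for x in robot.tip_of('scene','thumb_tab')],[(x['conf'],x['at']) for x in robot.tip_of('scene','tension_pivot')])
E
```

```text
t: 10.1
tool_pos: [0.5983, -0.292, 0.0765]
orientation: [2.344, 2.091, 0.001]
force: [-0.7, 0.6, 3.0]
opening: 0.0096
t: 10.4
tool_pos: [0.598, -0.2918, 0.0756]
orientation: [2.344, 2.091, 0.0]
force: [-0.5, 0.1, -0.6]
opening: 0.029
t: 10.7
tool_pos: [0.598, -0.2918, 0.0757]
orientation: [-2.344, -2.091, 0.0]
force: [0.1, -0.1, 0.3]
opening: 0.0498
[(0.63, [305.1, 308.3])] [(0.69, [274.8, 319.1])]
[(0.51, [256.5, 385.2])] [(0.61, [235.4, 412.3])]
```

View pics/side5.png

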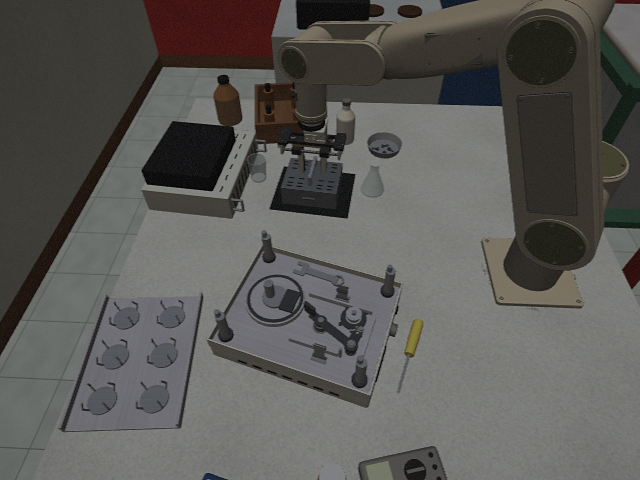

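```bash
python3 -m handwheel '0 0 0.1 0 0 0; 0 0 0.25 0 0 0; 0 0 0.41 0 0 0; 0 0 0.57 0 0 0; 0 0 0.73 0 0 0' && python3 -m handwheel '0 0.15 0.03 0 0 0; 0 0.3 0.06 0 0 0; 0 0.45 0.09 0 0 0; 0 0.6 0.09 0 0 0; 0 0.75 0.09 0 0 0' 1 10 && python3 -m handwheel '-0.02 0.14 0 0 0 -0.06; -0.04 0.29 0 0 0 -0.12; -0.06 0.44 0 0 0 -0.18; -0.08 0.58 0 0 0 -0.233; -0.1 0.66 0 0 0 -0.233'; python3 -m handwheel '0 0 0 0 0 0; 0 0 0 0 0 0'
python3 - <<'E'
from h import *
img,d,K,P=cam('wrist'); save(img,'wrist6'); np.savez('c_wrist6.npz',img=img,d=d,K=K,P=P)
print(robot.read_state()['tool_pos'],robot.read_state()['t'])
for q in ['thumb_tab','tension_pivot','tension_arm','shaker']:
  for x in robot.tip_of('wrist',q): print(q,x['conf'],x['at'])
for x in robot.silhouettes('wrist','thumb_tab')[:1]: print(x['conf'],x['rect'])
for n in ['side','scene']:
  img,d,K,P=cam(n); save(img,n+'6')
E
```

```text
t: 11.5
tool_pos: [0.5977, -0.2916, 0.2969]
orientation: [2.344, 2.091, 0.0]
force: [1.3, -0.1, 0.2]
opening: 0.0511
t: 12.0
tool_pos: [0.5979, -0.0652, 0.3225]
orientation: [2.344, 2.09, 0.001]
force: [1.0, -0.3, -0.5]
opening: 0.0159
t: 12.5
tool_pos: [0.5672, 0.1343, 0.322]
orientation: [-2.524, -1.869, -0.001]
force: [-0.1, -0.5, 1.5]
opening: 0.0005
t: 12.7
tool_pos: [0.5679, 0.1314, 0.3219]
orientation: [2.524, 1.87, -0.0]
force: [0.6, 0.1, 0.2]
opening: 0.0004
[0.56810611 0.13062815 0.32183357] 12.75
thumb_tab 0.76 [134.6, 298.5]
tension_pivot 0.65 [80.7, 176.8]
tension_arm 0.94 [88.8, 200.6]
shaker 0.78 [147.4, 307.5]
0.71 [244.3, 107.8, 138.0, 73.7]
```

View pics/wrist6.png

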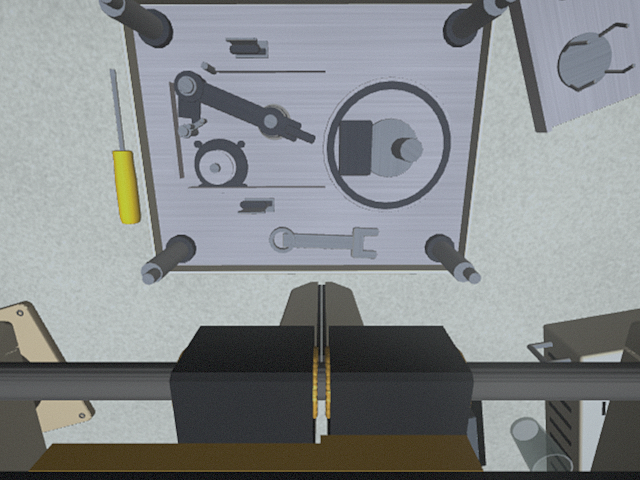

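View pics/side6.png

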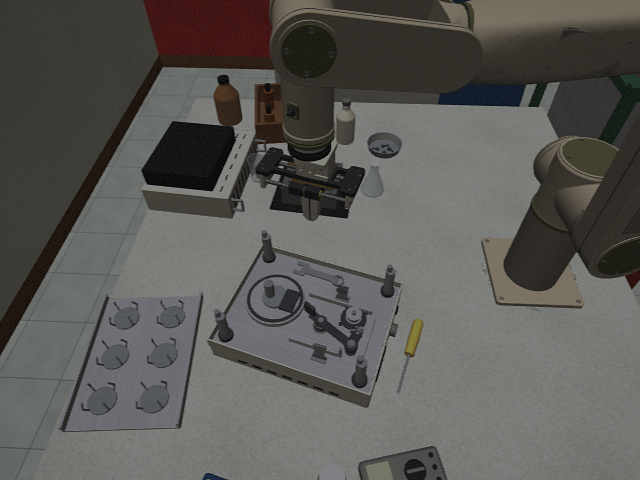

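Run:
```python
from h import *
for n in ['wrist6','side5','scene5']:
    f=np.load('c_%s.npz'%n); d=f['d'];K=f['K'];P=f['P']; C=cloud(d,K,P)
    pts={'wrist6':((298.5,134.6),(176.8,80.7)),'side5':((308.3,305.1),(319.1,274.8)),'scene5':((385.2,256.5),(412.3,235.4))}[n]
    print(n,[px2w(u,v,d[int(v),int(u)],K,P).round(4) for u,v in pts])
    m=(d>0)&(C[...,2]>.118)&(C[...,2]<.136)&(C[...,0]>.48)&(C[...,0]<.6)&(C[...,1]>.15)&(C[...,1]<.3)
    p=C[m]
    for lab in range(1): print(len(p))
    nl,L=cv2.connectedComponents(m.astype(np.uint8))
    for i in range(1,nl):
        q=C[L==i]
        if len(q)>8: print('  ',len(q),np.argwhere(L==i).mean(0)[::-1].round(),[np.round(a,1) for a in cv2.minAreaRect(q[:,:2].astype(np.float32)*1000)],np.percentile(q[:,2],[10,50,95]).round(4))
f=np.load('c_wrist6.npz');img=f['img'][40:220,150:450]; save(cv2.resize(img,None,fx=2.6,fy=2.6,interpolation=cv2.INTER_CUBIC),'crop6')
C=cloud(f['d'],f['K'],f['P']); z=C[...,2]
print((z[60:200:8,160:440:10]*1000).round().astype(int))
```

```text
wrist6 [array([0.571 , 0.2129, 0.1319]), array([0.4703, 0.2969, 0.1022])]
350
   272 [300. 134.] [array([572.1, 212.7]), array([ 8. , 29.8]), np.float64(50.9)] [0.1287 0.1301 0.1315]
   78 [251. 212.] [array([500.4, 154.1]), array([ 1.8, 27.4]), np.float64(72.8)] [0.1193 0.1244 0.1264]
side5 [array([0.5744, 0.2124, 0.1275]), array([0.5579, 0.0901, 0.0739])]
93
   26 [342. 286.] [array([500.4, 154.1]), array([ 4.8, 26.2]), np.float64(72.9)] [0.1198 0.123  0.1267]
   66 [309. 306.] [array([572. , 214.5]), array([ 8.2, 26.9]), np.float64(48.5)] [0.1202 0.1281 0.1317]
scene5 [array([0.5817, 0.2049, 0.1338]), array([0.4691, 0.2906, 0.1027])]
36
   31 [386. 256.] [array([573.4, 208.4]), array([ 8.4, 28.7]), np.float64(52.3)] [0.121  0.1278 0.1333]
[[ 69  72  70  71  69  71  70  71  70  69  70  71  70  70  68  70  70  70
   70  70  68  71  70  70  71  71  70  71]
 [ 69  70  70  72  69  97  84  85  85  85  84  85  84  84  84  84  84  71
   71  72  69  71  70  71  70  72  71  71]
 [ 70  70 101 103  96  69  69  69  70  72  72  70  69  70  69  69  70  71
   73  71  71  70  68  70  71  71  70  7
[... 1058 characters left out ...]
 70  70  76  70  74  93  91  81  74  69  71  71  70  69  71  72  70  93
  103 104 103 104 101 100 141 147 146  94]
 [ 72  69  80  70  92  95  93  94  74  71  70  70  71  70  71  69  70  92
  103 103 102 102 101 101 101 101  94  92]
 [ 69  71  81  70  73  93  93  93  75  70  70  71  69  70  70  70  70  92
  103 103 103 102 100 101 101  94  94  94]
 [ 70  68  69  70  74  93  94  73  75  72  70  70  71  70  70  71  71  71
   93  94  94  94  94  93  93  94  94  93]
 [ 70  71  72  85  83  85  84  84  84  85  84  84  84  85  86  85  85  71
   93  93  94  92  94  93  93  93  94  94]
 [ 69  71  69 488  70  68  70  68  70  72  69  69  71  71  70  70  70  71
   70  93  93  93  94  94  93  93  93  69]]
```

View pics/crop6.png

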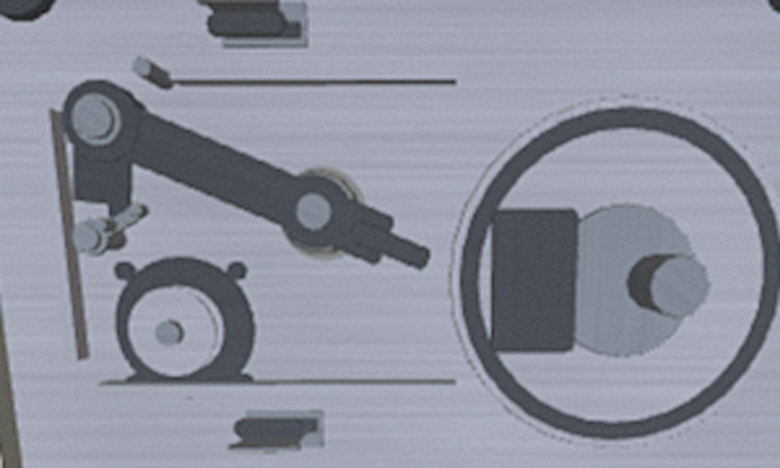

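```bash
python3 -m handwheel '0 0.06 0 0 0 0.19; 0 0.12 0 0 0 0.38; 0.005 0.18 0 0 0 0.57; 0.01 0.24 0 0 0 0.76; 0.013 0.272 0 0 0 0.95' 0.4 10 && python3 -m handwheel '0 0 -0.08 0 0 0.19; 0 0 -0.16 0 0 0.38; 0 0 -0.24 0 0 0.557; 0 0 -0.32 0 0 0.557; 0 0 -0.34 0 0 0.557'; python3 -m handwheel '0 0 0 0 0 0; 0 0 0 0 0 0'
python3 - <<'E'
from h import *
f=np.load('c_wrist6.npz');d=f['d'];C=cloud(d,f['K'],f['P'])
m=np.zeros(d.shape,bool); m[70:100,170:205]=1; m&=(C[...,2]>.106)&(C[...,2]<.115); p=C[m];print('pivotcap',len(p),np.median(p,0),cv2.minEnclosingCircle(p[:,:2].astype(np.float32)))
img,d,K,P=cam('wrist'); save(img,'wrist7'); np.savez('c_wrist7.npz',img=img,d=d,K=K,P=P)
s=robot.read_state();print(s['t'],s['tool_pos'],s['q'].round(2),s['opening'],R.from_rotvec(s['orientation']).as_matrix().round(3))
C=cloud(d,K,P)
m=(d>0)&(C[...,2]>.124)&(C[...,2]<.136)&(C[...,0]>.53)&(C[...,0]<.62)&(C[...,1]>.17)&(C[...,1]<.26)
nl,L=cv2.connectedComponents(m.astype(np.uint8))
for i in range(1,nl):
    q=C[L==i]
    if len(q)>8: print('  ',len(q),np.argwhere(L==i).mean(0)[::-1].round(),[np.round(a,1) for a in cv2.minAreaRect(q[:,:2].astype(np.float32)*1000)],np.percentile(q[:,2],[10,50,95]).round(4))
E
```

```text
t: 13.6
tool_pos: [0.5719, 0.2138, 0.3217]
orientation: [-1.662, -2.666, -0.0]
force: [0.7, -0.6, -0.3]
opening: 0.0275
t: 14.1
tool_pos: [0.5703, 0.212, 0.2162]
orientation: [-1.053, -2.955, 0.005]
force: [-0.2, -0.1, -0.7]
opening: 0.0276
t: 14.3
tool_pos: [0.5725, 0.2128, 0.2213]
orientation: [1.054, 2.958, 0.001]
force: [-0.2, 0.9, -0.4]
opening: 0.0279
pivotcap 250 [0.4797369  0.28798478 0.10964466] ((0.4787418246269226, 0.28785640001296997), 0.008905846625566483)
14.35 [0.57278265 0.21292938 0.22174007] [ 0.27  0.16  1.45  0.    1.53 -0.61] 0.02806167430520151 [[-0.775  0.632  0.002]
 [ 0.632  0.775  0.001]
 [-0.001  0.002 -1.   ]]
   423 [321. 242.] [array([571.9, 213.8]), array([ 7.6, 29.6]), np.float64(50.5)] [0.1285 0.13   0.1312]
```

View pics/wrist7.png

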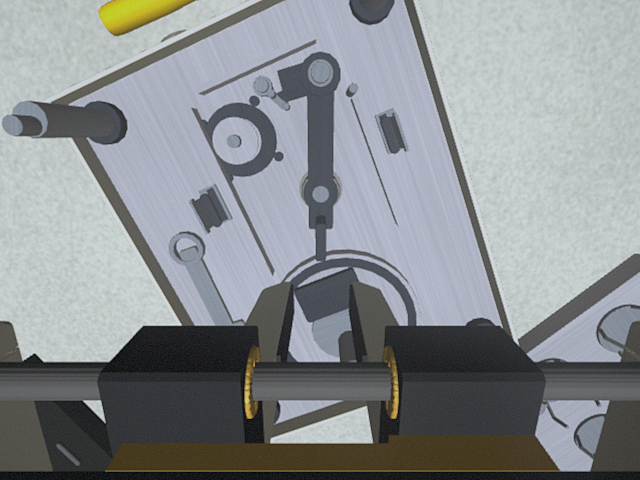

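```bash
python3 -m handwheel '-0.003 0.003 -0.12 0 0 0; -0.003 0.003 -0.23 0 0 0; -0.003 0.003 -0.31 0 0 0; -0.003 0.003 -0.36 0 0 0; -0.003 0.003 -0.385 0 0 0' && python3 -m handwheel '0 0 0 0 0 0; 0 0 0 0 0 0' ; python3 -m handwheel '0 0 0 0 0 0; 0 0 0 0 0 0; 0 0 0 0 0 0; 0 0 0 0 0 0' 1 25; python3 -m handwheel '0 0 0 0 0 0; 0 0 0 0 0 0'
```

```text
t: 14.85
tool_pos: [0.571, 0.2137, 0.1039]
orientation: [-1.054, -2.959, 0.0]
force: [-0.8, 0.4, -0.5]
opening: 0.0279
t: 15.05
tool_pos: [0.5721, 0.214, 0.106]
orientation: [1.053, 2.958, 0.002]
force: [0.8, -0.5, 0.4]
opening: 0.0282
t: 15.45
tool_pos: [0.5712, 0.2134, 0.1051]
orientation: [1.054, 2.959, -0.0]
force: [-1.1, -2.3, 4.5]
opening: 0.0074
t: 15.65
tool_pos: [0.5712, 0.2135, 0.105]
orientation: [1.054, 2.959, -0.0]
force: [-2.2, -2.6, 5.2]
opening: 0.008
```

```bash
cat > arc.py <<'E'
import sys,numpy as np
p=np.array([.4787,.2879]);t0=np.array([.5712,.2137])
r0=t0-p
def at(a):c,s=np.cos(a),np.sin(a);return p+np.array([c*r0[0]-s*r0[1],s*r0[0]+c*r0[1]])
b=float(sys.argv[1])
for a in map(float,sys.argv[2:]):
    print(a,((at(a)-at(b))/.3).round(3),round((a-b)/(np.pi/4),3),at(a).round(4))
E
python3 arc.py 0 .04 .1 .17 .24 .31; python3 arc.py .31 .36 .4 .43 .47 .5;python3 arc.py .5 .53 .55 .57 .59 .6 .61 .62 .63
```

```text
0.04 [0.01  0.013] 0.051 [0.5741 0.2175]
0.1 [0.023 0.032] 0.127 [0.5781 0.2233]
0.17 [0.037 0.056] 0.216 [0.5824 0.2304]
0.24 [0.05 0.08] 0.306 [0.5862 0.2378]
0.31 [0.061 0.106] 0.395 [0.5894 0.2455]
0.36 [0.007 0.019] 0.064 [0.5914 0.251 ]
0.4 [0.011 0.034] 0.115 [0.5928 0.2556]
0.43 [0.014 0.045] 0.153 [0.5937 0.259 ]
0.47 [0.018 0.061] 0.204 [0.5948 0.2636]
0.5 [0.02  0.072] 0.242 [0.5954 0.2671]
0.53 [0.002 0.012] 0.038 [0.596  0.2706]
0.55 [0.003 0.02 ] 0.064 [0.5963 0.273 ]
0.57 [0.004 0.027] 0.089 [0.5966 0.2753]
0.59 [0.005 0.035] 0.115 [0.5968 0.2777]
0.6 [0.005 0.039] 0.127 [0.5969 0.2789]
0.61 [0.005 0.043] 0.14 [0.597  0.2801]
0.62 [0.005 0.047] 0.153 [0.5971 0.2813]
0.63 [0.006 0.051] 0.166 [0.5972 0.2824]
```

```bash
python3 -m handwheel '0.01 0.013 0 0 0 0.051; 0.023 0.032 0 0 0 0.127; 0.037 0.056 0 0 0 0.216; 0.05 0.08 0 0 0 0.306; 0.061 0.106 0 0 0 0.395'; python3 -m handwheel '0 0 0 0 0 0; 0 0 0 0 0 0'; python3 -c "
from plant import robot; s=robot.read_state(); print(s['force'],s['wrist_torque'])"
```

```text
t: 16.15
tool_pos: [0.5892, 0.2438, 0.105]
orientation: [-0.581, -3.087, 0.005]
force: [-7.2, -4.3, 5.8]
opening: 0.008
t: 16.35
tool_pos: [0.5896, 0.245, 0.105]
orientation: [0.584, 3.086, -0.001]
force: [-3.1, -5.2, 7.0]
opening: 0.0076
[-3.11903909 -5.19168114  6.95065937] [-0.67248559  0.36421194 -0.10034212]
```

```bash
python3 -m handwheel '0.007 0.019 0 0 0 0.064; 0.011 0.034 0 0 0 0.115; 0.014 0.045 0 0 0 0.153; 0.018 0.061 0 0 0 0.204; 0.02 0.072 0 0 0 0.242'; python3 -m handwheel '0 0 0 0 0 0; 0 0 0 0 0 0'; python3 -c "
from plant import robot; s=robot.read_state(); print(s['force'],s['wrist_torque'])"
```

```text
t: 16.85
tool_pos: [0.5959, 0.2662, 0.105]
orientation: [0.287, 3.128, -0.002]
force: [-2.1, -6.3, 5.8]
opening: 0.0077
t: 17.05
tool_pos: [0.5958, 0.266, 0.105]
orientation: [0.289, 3.127, -0.002]
force: [-1.7, -6.1, 5.8]
opening: 0.0078
[-1.69200652 -6.10698229  5.75794691] [-0.92707197  0.24161785 -0.25959096]
```

```bash
python3 -m handwheel '0.002 0.012 0 0 0 0.038; 0.003 0.02 0 0 0 0.064; 0.004 0.027 0 0 0 0.089; 0.005 0.035 0 0 0 0.115; 0.005 0.039 0 0 0 0.127'; python3 -m handwheel '0 0 0 0 0 0; 0 0 0 0 0 0'
python3 - <<'E'
from h import *
s=robot.read_state(); print(s['force'],s['wrist_torque'],s['tool_pos'],np.degrees(s['q'][5]))
M=R.from_rotvec(s['orientation']).as_matrix(); print('arm yaw',np.degrees(np.arctan2(M[1,1],M[0,1]))-90)
p=s['tool_pos'][:2]-[.4787,.2879]; print(np.degrees(np.arctan2(p[1],p[0])),np.hypot(*p))
for n in ['wrist','side','scene']:
    img,d,K,P=cam(n); save(img,n+'8'); np.savez('c_%s8.npz'%n,img=img,d=d,K=K,P=P)
E
```

```text
t: 17.55
tool_pos: [0.5975, 0.2776, 0.105]
orientation: [0.132, 3.138, -0.002]
force: [0.2, -7.6, 5.1]
opening: 0.0076
t: 17.75
tool_pos: [0.5975, 0.2775, 0.105]
orientation: [0.133, 3.138, -0.002]
force: [-0.2, -7.0, 6.2]
opening: 0.0078
[-0.21480665 -6.98260852  6.24574458] [-1.05669562  0.07076356 -0.21359638] [0.59750772 0.27750229 0.10502951] -64.58926298935934
arm yaw -4.871494458133839
-5.00161592814138 0.11926184112444281
```

View pics/wrist8.png

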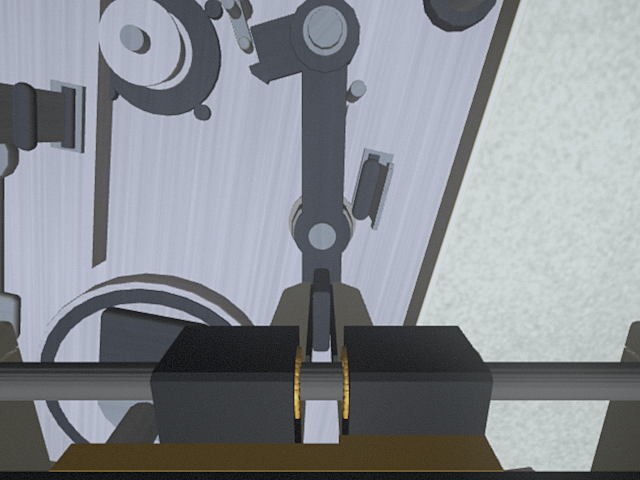

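View pics/side8.png

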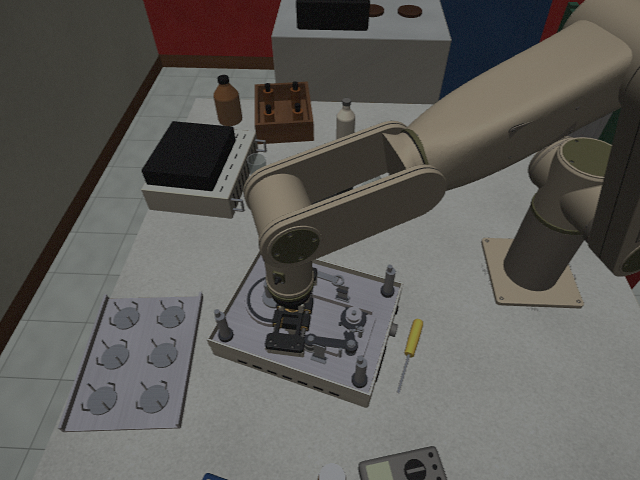

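```bash
python3 -m handwheel '0 0.004 0 0 0 0.013; 0 0.008 0 0 0 0.026; 0 0.008 0 0 0 0.026; 0 0.008 0 0 0 0.026'
python3 - <<'E'
from h import *
s=robot.read_state(); print(s['force'],s['wrist_torque'],s['tool_pos'])
M=R.from_rotvec(s['orientation']).as_matrix(); print('arm yaw',np.degrees(np.arctan2(M[1,1],M[0,1]))-90)
p=s['tool_pos'][:2]-[.4787,.2879]; print(np.degrees(np.arctan2(p[1],p[0])),np.hypot(*p))
img,d,K,P=cam('wrist'); save(cv2.resize(img[0:300,200:500],None,fx=2,fy=2,interpolation=cv2.INTER_CUBIC),'wrist9'); np.savez('c_wrist9.npz',img=img,d=d,K=K,P=P)
for x in robot.tip_of('wrist','tension_pivot'): print(x)
C=cloud(d,K,P)
# arm edges between pivot and roller at height ~.101
m=(d>0)&(C[...,2]>.096)&(C[...,2]<.106)
for v in range(90,195,15):
    u=np.where(m[v,280:356])[0]+280
    if len(u): print(v,u.min(),u.max(),((C[v,u.min()]+C[v,u.max()])/2).round(4))
E
```

```text
t: 18.3
tool_pos: [0.5977, 0.2798, 0.1051]
orientation: [0.102, 3.138, -0.002]
force: [0.2, -6.7, 5.8]
opening: 0.0081
[ 0.1794348  -6.67923113  5.82557295] [-1.08616668 -0.06612968 -0.2626974 ] [0.59769785 0.2797986  0.10505734]
arm yaw -3.7116525622406726
-3.8947004945581614 0.1192733060800965
{'at': [8.8, 325.5], 'conf': 0.91}
90 302 355 [0.5006 0.2893 0.1012]
105 302 346 [0.5065 0.2872 0.0992]
120 302 345 [0.5128 0.2865 0.1003]
135 302 345 [0.5193 0.2861 0.1   ]
150 302 345 [0.5259 0.2856 0.0999]
165 302 344 [0.5327 0.2851 0.0994]
180 302 344 [0.5396 0.2846 0.0999]
```

View pics/wrist9.png

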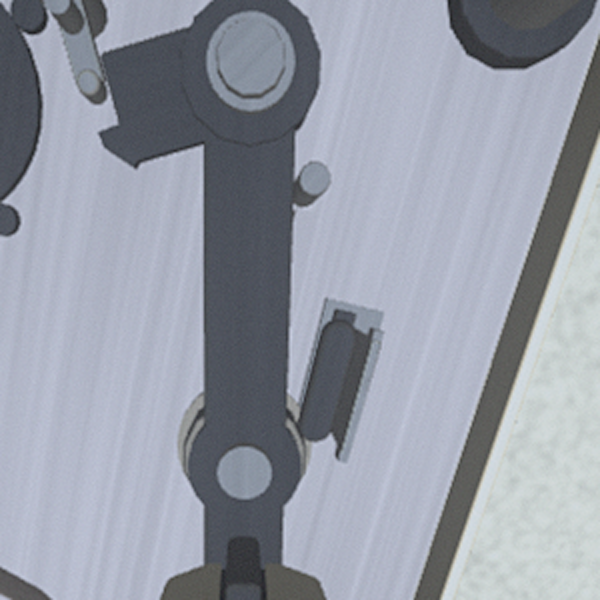

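Run:
```python
from h import *
for n in ['wrist7','wrist8','wrist9']:
    f=np.load('c_%s.npz'%n);d=f['d'];K=f['K'];P=f['P'];C=cloud(d,K,P)
    dist=np.hypot(C[...,0]-.4787,C[...,1]-.2879)
    m=(d>0)&(C[...,2]>.094)&(C[...,2]<.107)&(dist>.03)&(dist<.07)
    nl,L,st,_=cv2.connectedComponentsWithStats(m.astype(np.uint8)); i=1+np.argmax(st[1:,4])
    q=C[L==i][:,:2].astype(np.float64); c=q.mean(0)-[.4787,.2879]
    vx,vy,_,_=cv2.fitLine(q.astype(np.float32),cv2.DIST_L2,0,1e-6,1e-6).ravel()
    print(n,len(q),'from pivot',np.degrees(np.arctan2(c[1],c[0])).round(2),'line',np.degrees(np.arctan(vy/vx)).round(2))
```

```text
wrist7 1409 from pivot -37.8 line -40.24
wrist8 3876 from pivot -3.93 line -6.42
wrist9 3889 from pivot -2.88 line -5.47
```

```bash
python3 -m handwheel '0 0.003 0 0 0 0.01; 0 0.006 0 0 0 0.019; 0 0.006 0 0 0 0.019; 0 0.006 0 0 0 0.019'
python3 - <<'E'
from h import *
s=robot.read_state(); print(s['force'],s['wrist_torque'],s['tool_pos'],s['opening'])
M=R.from_rotvec(s['orientation']).as_matrix(); print('arm yaw',np.degrees(np.arctan2(M[1,1],M[0,1]))-90)
for n in ['wrist','side','scene']:
    img,d,K,P=cam(n); save(img,n+'10'); np.savez('c_%s10.npz'%n,img=img,d=d,K=K,P=P)
f=np.load('c_wrist10.npz');d=f['d'];K=f['K'];P=f['P'];C=cloud(d,K,P)
dist=np.hypot(C[...,0]-.4787,C[...,1]-.2879)
m=(d>0)&(C[...,2]>.094)&(C[...,2]<.107)&(dist>.03)&(dist<.07)
nl,L,st,_=cv2.connectedComponentsWithStats(m.astype(np.uint8)); i=1+np.argmax(st[1:,4])
q=C[L==i][:,:2].astype(np.float64); c=q.mean(0)-[.4787,.2879]
vx,vy,_,_=cv2.fitLine(q.astype(np.float32),cv2.DIST_L2,0,1e-6,1e-6).ravel()
a,b=np.degrees(np.arctan2(c[1],c[0])),np.degrees(np.arctan(vy/vx));print(np.radians(a+37.8),np.radians(b+40.24))
# guard on mat, scene
f=np.load('c_scene10.npz');C=cloud(f['d'],f['K'],f['P'])
m=(f['d']>0)&(C[...,2]>.06)&(C[...,2]<.074)&(C[...,0]>.45)&(C[...,0]<.75)&(C[...,1]>-.42)&(C[...,1]<-.15)
print('guard',cv2.minAreaRect(C[m][:,:2].astype(np.float32)*1000),np.median(C[m][:,2]))
print(robot.read_state()['t'])
E
```

```text
t: 18.8
tool_pos: [0.5978, 0.2816, 0.1051]
orientation: [0.078, 3.139, -0.002]
force: [1.1, -6.5, 5.0]
opening: 0.0079
[ 1.10554479 -6.53093428  5.01356958] [-1.09790914 -0.12103038 -0.31476725] [0.59783371 0.2815608  0.10507467] 0.007909576728109265
arm yaw -2.8601646705760544
0.6241164777929487 0.6233246
guard ((599.5405883789062, -291.07818603515625), (142.41062927246094, 169.07113647460938), 84.02400970458984) 0.06764176592158555
18.95
```

View pics/scene10.png

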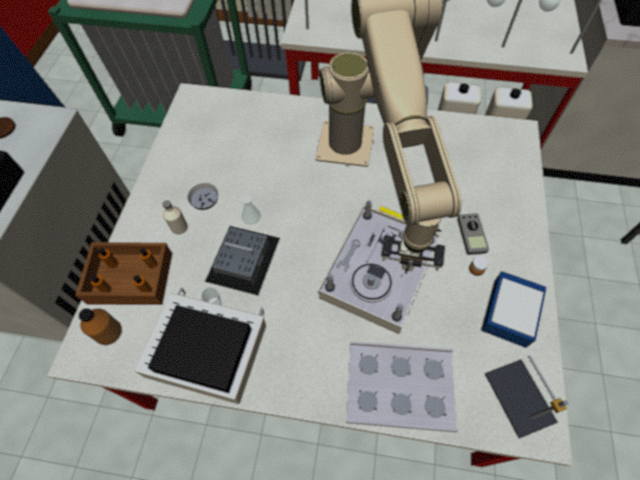

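View pics/wrist10.png

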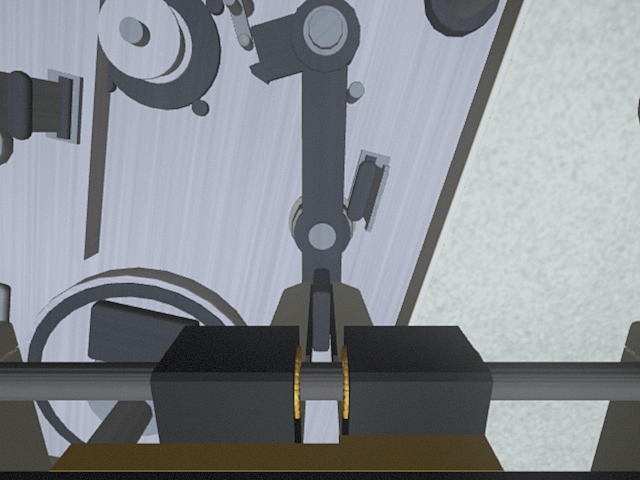

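Run:
```python
from h import *
print(robot.close_job()); s=robot.read_state(); print(s['t'],s['tool_pos'],s['force'],s['opening'])
```

```text
the job is handed in; nothing more can be done
None
the job is handed in; nothing more can be done
```

The guard is off and standing on the mat, and the tensioner is pushed back and still held there. I handed the job in at about 19 s of the 56 s.

- **Guard:** I lifted it by its handle past both catches and set it upright on the mat. The last scene picture put its centre about 2 mm from the mat's centre. Its top was 68 mm above the bench, as it should be, and it was square with the mat to within about 1°.
- **Tensioner:** I gripped the thumb tab (8 mm between the pads, 25 N) and swung the arm past the pawl's click at 0.41. It is held at about 0.62 rad, just short of the stop at 0.64. The wrist pictures gave 0.62 and the tool pose about 0.63.
- **Push:** The wrist force alone read 6.5 N, less than the 9 to 10 N given for near the stop. Adding the gripper's twist brings it to about 9 N at the tab, which agrees.
- **Other checks:** While holding the tab, the wrist showed a steady 5 to 7 N upwards. I left that, as it is far below any limit. In the last scene picture the other things appear to be where they were, judged by eye; the arm hid part of the shaker in that view.

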